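Lid-spring check on a bench micro-centrifuge under a spot lamp

ROBOT

A 6-joint arm with a two-finger parallel gripper is mounted at the origin on the work surface. World frame = base frame: x ahead of the robot, y to its left, z up, the work surface at z = 0. Lengths are in mm, angles in rad, forces in N, time in s.
With the tool pointing down it reaches from about 325 to 875 mm from the base axis. Payload 4.4 kg.
Tool frame: the origin (TCP) lies on the centre line of the jaws, within the pads' length; the fingertips stand ahead of it and the grasp point (between the pads) lies 6 mm ahead of it (ctrl.tcp_to_tips is the z of the fingertips in the tool frame, in mm); z points along the fingers, y is the line along which they close (so a half turn about z gives the same grasp; the last joint's range is limited). The gripper opens to 85 mm and grips with 20 to 120 N. Pads are 22 mm wide; open, the fingers measure 114 mm over their backs; the gripper's body (76 mm by 85 mm) begins 54 mm behind the grasp point. The pads swing forward as they close: fully open they stand 13 mm farther back than shut.
Start: joints at [1.161, 0.207, 1.542, -0, 1.393, -0.15], TCP at [147.72, 555.703, 220.982] pointing down, gripper open.
Joint ranges: [-2.73, 2.73], [-0.86, 2.22], [0.23, 2.46], [-1.11, 4.25], [0.08, 2.63], [-2.82, 2.82]. Speed limits (rad/s): [2.79, 2.79, 3.14, 3.14, 3.14, 3.14].

INTERFACE

Orientations are given as a 3x3 rotation matrix whose columns are the frame's x, y, z axes.
In Python, from plant import ctrl, sensors, optics gives the robot as it stands. Calls block until the motion is done:
- ctrl.move_ptp(position, orientation): joint-space move of the TCP to a pose.
- ctrl.move_l(position, rot=None, vel=150, threshold=None): straight line of the TCP; rot=None keeps the orientation; vel is the mean speed in mm/s. With threshold (N) it stops when the force on the tool has changed by that much, and returns True; else False.
- ctrl.set_joints(angles): joint-space move.
- ctrl.gripper_to(opening, force=None): finger opening in mm; force is the grip in N (None keeps the last); returns when the fingers have stopped.
- ctrl.hold(seconds).
- ctrl.solve_ik(position, orientation): joint angles nearest the present ones, or None.
- sensors.read_state(): the state.
- optics.grab_frame(name): name is "side" or "top" or "wrist"; returns (picture, depth): 384x512x3 uint8, red, green, blue; 384x512 float32, mm along the optical axis (not along the pixel's ray), 0 where there is no reading.
- optics.camera_params(name): a dict with "mtx" (3x3 intrinsics, pixels), "R" (3x3) and "t" (3): a world point X has camera coordinates R X + t; the wrist camera has in their place "T_tool_cam" (4x4, takes a point from camera to tool coordinates, whose origin is the TCP and whose axes are the flange's). Camera axes: x right, y down, z forward; pixel columns grow to the right and rows downward; lengths in mm; the calibration is good to about 2 mm. A picture is of the moment at which its call begins: read the wrist's pose just before it. camera_params takes no time and is no camera call.
A pose or a line that the arm cannot do raises ctrl.MotionError and nothing moves.
- ctrl.finish_job(): hands the job in, once; it reports no verdict.
The state is a dict: "t": time; "q": joint angles; "qvel": joint speeds; "tau": joint torques, N m; "eef_pos": TCP position; "eef_rot": TCP orientation; "force": force on the tool from outside, world axes, zero at the start; "wrist_torque": the same for the moment, N m; "grip_width": finger opening in mm.
Only numpy, scipy, OpenCV 4.12 (cv2) and the standard library are available. Lean on these libraries where they do the work, as an engineer would, in place of code of your own. Each camera call takes 0.05 s, during which the arm holds its last target. There are 200 camera calls.

TASK

We are checking the lid of the little centrifuge and I want to look into the bowl while you hold it. First turn and tilt the spot lamp so that it points at the middle of the closed lid; then lift the lid just past its balance point, where the spring begins to carry it, without letting it fly up to its stop, and ease it back until it is a few degrees below that point. Finish still holding it there, steady, and leave everything else on the bench alone.

Things in the scene. Friction and masses are not known exactly. Their poses are not given: they have to be found in the camera images.
- centrifuge: bench micro-centrifuge, off-white casing 226 wide (y), 240 deep (x), fixed to the bench; origin under its centre on the bench, its own -x is its front (sloping key panel), z up. The casing top is 118 high; the grey steel lid lies on it.
- bowl (a point): centre of the bowl's mouth (120 across) in the casing top, 118 above the bench, straight under the middle of the closed lid; does not move with the lid. The lid is 156 by 206 and about 22 thick; its middle, marked by a round clear viewing port 44 across, lies 20 straight above this point. Pointing the lamp at the middle of the lid means pointing it here.
- lid_hinge (a point): middle of the lid's hinge axis, at the casing's rear, 118 above the bench, 95 behind the casing's centre; the axis runs along the casing's y.
- lid_handle (a point): middle of the lid's handle, a round steel bar 12 thick that runs along the casing's y, held at its ends by two arms 90 apart (clear length). It stands 43 in front of the lid's front edge, and with the lid closed 208 in front of and 20 above the hinge axis, 138 above the bench; nothing above the sloping front panel (under 100 high) lies beneath it. It moves with the lid; its frame is the lid's.
- lid (a joint): lid angle, rad: 0 closed, grows as the handle rises, stop at 1.25. Weight 0.9 kg against a torsion spring at the hinge: the balance point is at 0.70 (40 degrees). Below it the lid falls shut by itself (about 1 N upward at the handle lifts it when closed, fading to nothing at the balance point), above it the spring drives it up to the stop (about 0.8 N at the handle by 1.0). Its friction is too small to keep it anywhere in between.
- lamp: LED spot lamp, heavy round foot 124 across, 20 high, fixed to the bench; column 20 thick. Origin under the foot's centre.
- lamp_pivot (a point): point where the lamp's swivel (upright) and tilt (level) axes cross, 215 above the bench over the foot's centre; fixed.
- lamp_lens (a point): centre of the lamp's lens, 61 in front of the pivot on the axis of the head (a round aluminium barrel 54 thick, 96 long); its x axis is the direction in which the lamp shines.
- lamp_grip (a point): grip point on the lamp head's rear handle, a round black stub 20 thick and 92 long on the head's axis; this point lies 102 behind the pivot, in line with lens and pivot, with 30 of stub behind it and 60 free in front of it. Moving it round the pivot turns and tilts the head. Axes as lamp_lens.
- lamp_swivel (a joint): swivel of the head, rad, about the upright axis, counter-clockwise seen from above, relative to the lamp foot; range -2.0 to 1.2; stays where left (friction 0.15 N m).
- lamp_tilt (a joint): tilt of the head, rad: 0 level, positive lens down, range -0.7 to 0.9; stays where left (friction 0.14 N m).
- tube_rack: bystander: white rack of capped blood tubes, 75 by 160, 106 high; origin under its centre.
- tip_box: bystander: grey tip box with clear lid, 85 by 122, 74 high; origin under its centre.
- reagent_bottle: bystander: amber bottle 72 across, 150 high; origin under its centre.
- pipette: bystander: white hand pipette lying on the bench, 226 long, 41 high; origin on the bench near its middle.
- beaker: bystander: clear beaker 72 across, 85 high; origin under its centre.
- marker: bystander: marker pen lying on the bench, 135 long, 13 thick; origin on the bench near its middle.
- wipes_box: bystander: cardboard box of wipes, 60 by 120, 79 high; origin under its centre.
Things that resemble listed ones, but are neither listed nor needed, are in the scene too. Leave any red look-alike of the lamp alone.

How it is judged:
By the outcome, as a careful person would: the job done as asked, in the order asked, and still so for the second after the job is handed in, while the arm keeps its last pose, push and grip.
It also fails if it takes over 48 s, if anything falls off the work surface, if the arm or the gripper's body presses on something with over 40 N, if the wrist force passes 120 N, or if a joint passes its speed limit or range.

## Working session

There is one attempt and no reset: what is moved stays moved. The work goes in short steps, each a Python script; the robot and the scene stay as the last script left them, time stands still between calls to the robot, and variables do not carry over. Pictures are saved under pics/ and viewed, on a budget of 10 in all, crops included, one or two more only if the job needs it, and the job is handed in when it is done.

```bash
ls; mkdir -p pics
python3 - <<'E'
from plant import ctrl, sensors, optics
import cv2,numpy as np
for n in ("side","top"):
    p,d=optics.grab_frame(n); cv2.imwrite(f"pics/{n}0.png",p[:,:,::-1]); np.savez(f"{n}0.npz",p=p,d=d,**optics.camera_params(n))
    c=optics.camera_params(n); print(n,c["mtx"].tolist(),(-c["R"].T@c["t"]).round(),c["R"].round(2).tolist())
print(sensors.read_state()["t"],ctrl.tcp_to_tips,optics.camera_params("wrist")["T_tool_cam"].round(2).tolist())
E
```

```text
pics
side [[356.11866262892687, 0.0, 247.7098060098725], [0.0, 356.11866262892687, 198.3477637067363], [0.0, 0.0, 1.0]] [116. 451. 885.] [[-0.73, -0.69, 0.0], [-0.53, 0.56, -0.63], [0.43, -0.46, -0.78]]
top [[427.5863770901101, 0.0, 245.10885611479623], [0.0, 427.5863770901101, 195.14085267747865], [0.0, 0.0, 1.0]] [ 415.   -3. 1334.] [[0.01, -1.0, -0.0], [-0.99, -0.01, -0.1], [0.1, 0.0, -0.99]]
0.1 25.0 [[-0.0, -0.96, -0.27, 68.45], [1.0, -0.0, 0.0, -0.65], [-0.0, -0.27, 0.96, -153.55], [0.0, 0.0, 0.0, 1.0]]
```

View pics/side0.png

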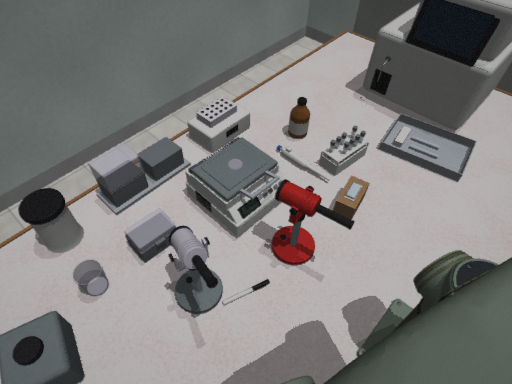

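View pics/top0.png

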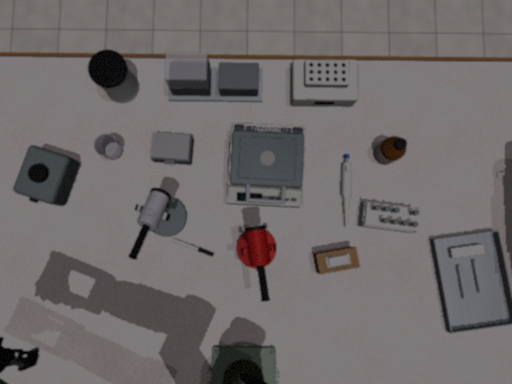

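Side view: centrifuge at (235,180), grey lamp with black stub at (195,265), red look-alike at (297,215). Top view: the lid port is at (267,158), the handle near (266,193), the grey barrel at (155,207), and its stub runs to (133,255).

```bash
cat > h.py <<'E'
import numpy as np,cv2
def load(n): return dict(np.load(n+".npz"))
def ray(c,u,v,z):
    o=-c["R"].T@c["t"]; d=c["R"].T@np.linalg.solve(c["mtx"],[u,v,1]); return o+d*(z-o[2])/d[2]
def cloud(c):
    v,u=np.mgrid[:384,:512]; D=c["d"]; P=np.stack([(u-c["mtx"][0,2])/c["mtx"][0,0]*D,(v-c["mtx"][1,2])/c["mtx"][1,1]*D,D],-1)
    X=(P-c["t"])@c["R"]; X[D==0]=np.nan; return X
E
python3 - <<'E'
from h import *
c=load("top0"); X=cloud(c)
for u,v in [(267,158),(155,207),(140,241),(170,218),(262,240),(265,290),(266,194),(266,196),(240,150)]: print((u,v),X[v,u].round(),c["p"][v,u])
print("port",ray(c,267.3,158,138).round())
# lid points: z 125..150 in region
Y=X[115:210,220:310].reshape(-1,3); m=(Y[:,2]>125)&(Y[:,2]<150); pts=Y[m,:2].astype(np.float32)
print("lid",cv2.minAreaRect(pts)); m=(Y[:,2]>30)&(Y[:,2]<160);print("casing",cv2.minAreaRect(Y[m,:2].astype(np.float32)))
# lamp foot
Y=X[180:250,130:200].reshape(-1,3); m=(Y[:,2]>12)&(Y[:,2]<28); print("foot",cv2.minEnclosingCircle(Y[m,:2].astype(np.float32)))
m=Y[:,2]>150; Z=Y[m]; mu=Z.mean(0); print("head",len(Z),mu,np.linalg.svd(Z-mu,full_matrices=False)[2][0],Z.min(0),Z.max(0))
a=cv2.resize(c["p"][110:270,120:320],None,fx=4,fy=3.75,interpolation=cv2.INTER_CUBIC); a=np.clip(a*1.6,0,255).astype(np.uint8); cv2.imwrite("pics/c1.png",a[:,:,::-1])
E
```

```text
(267, 158) [645. -60. 143.] [103 100 102]
(155, 207) [495. 231. 240.] [111 106 115]
(140, 241) [408. 263. 254.] [ 8  7 12]
(170, 218) [478. 231.  21.] [61 65 69]
(262, 240) [414. -44. 238.] [99 18 15]
(265, 290) [287. -53. 222.] [4 0 1]
(266, 194) [548. -60.  93.] [118 118 117]
(266, 196) [543. -61.  85.] [81 80 79]
(240, 150) [667.  16. 142.] [70 72 74]
port [646. -61. 138.]
lid ((629.847412109375, -60.566490173339844), (207.39161682128906, 225.1757354736328), 87.11717224121094)
casing ((635.3572998046875, -60.908058166503906), (228.03988647460938, 235.17840576171875), 87.7389907836914)
foot ((459.4370422363281, 192.73704528808594), 91.36344909667969)
head 1155 [478.50297056 239.62225143 234.20240874] [-0.90156868  0.30268128  0.30912449] [388.38729912 197.18158749 165.95739328] [547.97542018 287.03696452 270.88469565]
```

View pics/c1.png

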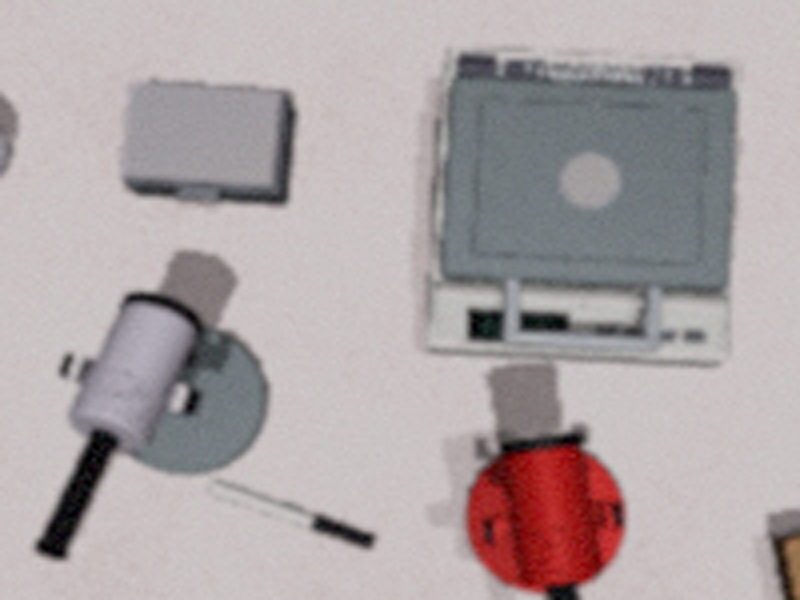

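Top crop: port at (590,180), which is px (267.5,158). Handle bar centre is at about (582,342), px (265.5,201). The casing is yawed slightly clockwise. The grey lamp's foot centre is at about (188,398), px (167,216), and its stub end is at (52,550), px (133,257).

Run:
```python
from h import *
c=load("top0"); s=load("side0")
print("bar",ray(c,265.5,201.2,144).round(1),"port",ray(c,267.5,158,140).round(1),"foot",ray(c,167,216.1,20).round(1))
for n,c in (("top",c),("side",s)):
    X=cloud(c); g=c["p"].astype(int).max(2)
    near=np.hypot(X[...,0]-470,X[...,1]-230)<110
    m=(near&(abs(X[...,2]-20)<8)).astype(np.uint8); m=cv2.morphologyEx(m,cv2.MORPH_OPEN,np.ones((3,3),np.uint8))
    k=np.argmax(cv2.connectedComponentsWithStats(m)[2][1:,4])+1; m=cv2.connectedComponents(m)[1]==k
    P=X[m][:,:2].astype(np.float32); print(n,"foot",m.sum(),cv2.minEnclosingCircle(P),np.percentile(P,[1,99],axis=0).round())
    st=(near|(np.hypot(X[...,0]-380,X[...,1]-270)<90))&(X[...,2]>215)&(g<40)&(X[...,0]<450); Z=X[st]; mu=np.median(Z,0); d=np.linalg.svd(Z-mu,full_matrices=False)[2][0]
    print(" stub",len(Z),mu.round(),d.round(3),np.percentile(Z,[3,97],axis=0).round().tolist())
    ba=near&(X[...,2]>170)&(g>55)&(np.hypot(X[...,0]-495,X[...,1]-225)<70); Z=X[ba]; mu=Z.mean(0); d=np.linalg.svd(Z-mu,full_matrices=False)[2][0]; print(" barrel",len(Z),mu.round(),d.round(3))
# yaw: lid rear/front edge & port->bar
c=load("top0");X=cloud(c)
m=((X[...,2]>134)&(X[...,2]<150)&(X[...,0]>570)&(X[...,0]<760)&(abs(X[...,1]+60)<130)).astype(np.uint8); m=cv2.morphologyEx(m,cv2.MORPH_OPEN,np.ones((5,5),np.uint8))
print("lid",m.sum(),cv2.minAreaRect(X[m>0][:,:2].astype(np.float32)))
```

```text
bar [522.3 -56.7 144. ] port [645.6 -61.7 140. ] foot [484.  240.2  20. ]
top foot 724 ((482.7694396972656, 241.4411163330078), 61.37294387817383) [[423. 182.]
 [537. 271.]]
 stub 207 [408. 263. 259.] [-0.882  0.264  0.39 ] [[372.0, 249.0, 242.0], [446.0, 278.0, 277.0]]
 barrel 839 [488. 238. 233.] [-0.919  0.254  0.301]
side foot 1212 ((483.3270568847656, 244.8506317138672), 61.47369384765625) [[424. 196.]
 [540. 303.]]
 stub 318 [398. 270. 260.] [-0.907  0.256  0.335] [[365.0, 254.0, 240.0], [443.0, 284.0, 273.0]]
 barrel 1052 [481. 247. 229.] [-0.934  0.269  0.234]
lid 3452 ((645.3474731445312, -61.090965270996094), (203.5600128173828, 151.9501953125), 87.63700866699219)
```

```bash
cat >> h.py <<'E'
P=np.array([483,242.5,215.]); BOWL=np.array([645.5,-61.2,118.]); YAW=-.041
def lamp_pose(az,t,s=1,back=6,r=102):
    h=np.array([np.cos(az),np.sin(az),0]); d=np.cos(t)*h-[0,0,np.sin(t)]; z=-(np.sin(t)*h+[0,0,np.cos(t)])
    x=s*d; R=np.stack([x,np.cross(z,x),z],1); return P-r*d-back*z,R
HINGE=BOWL[:2]+87*np.array([np.cos(YAW),np.sin(YAW)])
def lid_pose(th,lean0=0.,s=1,back=6):
    f=np.array([np.cos(YAW),np.sin(YAW),0]); a=th+np.arctan2(20,208); r=np.hypot(208,20)
    b=np.array([*HINGE,118])-r*np.cos(a)*f+[0,0,r*np.sin(a)]
    l=lean0+th; z=-(np.sin(l)*f+[0,0,np.cos(l)]); y=s*(np.cos(l)*f-[0,0,np.sin(l)]); R=np.stack([np.cross(y,z),y,z],1); return b-back*z,R
d=BOWL-P; AZ1=np.arctan2(d[1],d[0]); T1=np.arctan2(-d[2],np.hypot(*d[:2])); AZ0=np.radians(-16.3); T0=.37
E
python3 - <<'E'
from h import *; from plant import ctrl,sensors
print(np.degrees([AZ0,AZ1]),T1,HINGE)
r=lambda q:None if q is None else np.round(q,2).tolist()
for s in (1,-1):
    for a in ((AZ0,T0),(AZ1,T1)): print(s,lamp_pose(*a,s)[0].round(),r(ctrl.solve_ik(*lamp_pose(*a,s))),r(ctrl.solve_ik(*lamp_pose(*a,s,back=106))))
    for l in (0,-.2,.1):
        for th in (0,.4,.76): print(s,l,th,lid_pose(th,l,s)[0].round(),r(ctrl.solve_ik(*lid_pose(th,l,s))))
E
```

```text
[-16.3      -61.850212] 0.2745059586491003 [732.42688674 -64.76600073]
1 [394. 269. 257.] [0.28, 0.16, 1.56, 0.2, 1.73, 2.14] [0.25, 0.17, 1.36, 0.2, 1.92, 2.14]
1 [437. 328. 248.] None None
1 0 0 [525. -56. 144.] [-0.27, 0.18, 1.74, -0.0, 1.22, -0.23]
1 0 0.4 [551. -57. 223.] [-0.22, 0.45, 1.28, -0.07, 1.81, -0.18]
1 0 0.76 [600. -59. 280.] [-0.19, 0.79, 0.77, -0.14, 2.33, -0.2]
1 -0.2 0 [523. -56. 144.] [-0.3, 0.05, 1.9, 0.06, 1.0, -0.29]
1 -0.2 0.4 [550. -57. 223.] [-0.24, 0.3, 1.44, -0.04, 1.6, -0.19]
1 -0.2 0.76 [599. -59. 281.] [-0.2, 0.64, 0.93, -0.1, 2.13, -0.18]
1 0.1 0 [525. -56. 144.] [-0.26, 0.25, 1.66, -0.02, 1.33, -0.21]
1 0.1 0.4 [552. -57. 223.] [-0.21, 0.52, 1.2, -0.09, 1.91, -0.18]
1 0.1 0.76 [600. -59. 280.] [-0.18, 0.86, 0.7, -0.17, 2.43, -0.22]
-1 [394. 269. 257.] [0.28, 0.16, 1.56, 0.2, 1.73, -1.01] [0.25, 0.17, 1.36, 0.2, 1.92, -1.0]
-1 [437. 328. 248.] [0.32, 0.12, 1.61, 0.27, 1.46, -0.21] [0.27, 0.07, 1.47, 0.27, 1.66, -0.2]
-1 0 0 [525. -56. 144.] None
-1 0 0.4 [551. -57. 223.] None
-1 0 0.76 [600. -59. 280.] None
-1 -0.2 0 [523. -56. 144.] None
-1 -0.2 0.4 [550. -57. 223.] None
-1 -0.2 0.76 [599. -59. 281.] None
-1 0.1 0 [525. -56. 144.] None
-1 0.1 0.4 [552. -57. 223.] None
-1 0.1 0.76 [600. -59. 280.] None
```

Run:
```python
from h import *; from plant import ctrl,sensors,optics
ctrl.move_ptp(*lamp_pose(AZ0,T0,-1,back=110))
s=sensors.read_state(); p,d=optics.grab_frame("wrist"); cp=optics.camera_params("wrist")
T=cp["T_tool_cam"]; K=cp["mtx"]; E=np.eye(4); E[:3,:3]=s["eef_rot"]; E[:3,3]=s["eef_pos"]; W=np.linalg.inv(E@T)
c=dict(p=p,d=d,mtx=K,R=W[:3,:3],t=W[:3,3]); np.savez("w1.npz",**c); X=cloud(c)
g=p.astype(int).max(2); m=(X[...,2]>225)&(g<45)&(X[...,0]<460)&(np.hypot(X[...,0]-400,X[...,1]-265)<70); Z=X[m]; 
if len(Z): mu=np.median(Z,0); print(len(Z),mu.round(1),np.linalg.svd(Z-mu,full_matrices=False)[2][0].round(3),np.percentile(Z,[2,98],axis=0).round(1).tolist())
def pr(x): q=K@(c["R"]@x+c["t"]); return q[:2]/q[2]
im=p[:,:,::-1].copy()
for r in (-61,0,72,102,132):
    q=pr(P-r*(-lamp_pose(AZ0,T0,-1)[1][:,0])); cv2.circle(im,tuple(int(v) for v in q),3,(0,255,0),1)
cv2.imwrite("pics/w1.png",im); print(s["t"])
```

```text
20705 [450.5 243.7 452.2] [0.333 0.812 0.48 ] [[426.7, 205.9, 394.4], [458.5, 286.8, 467.1]]
1.7167
```

View pics/w1.png

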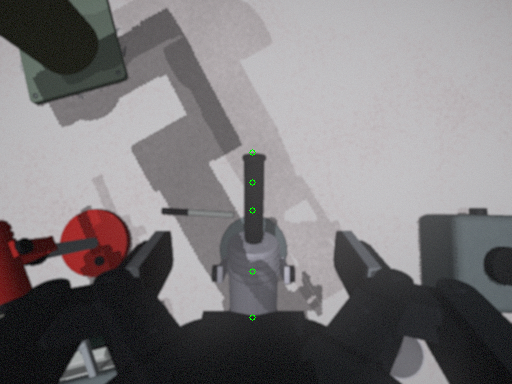

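The wrist view shows the stub at col 254, rows 155–240, and the trunnions at row 272. The predicted points fall on it within about 2 px, so I'm grasping the stub.

Run:
```python
from h import *; from plant import ctrl,sensors
S=lambda k:(lambda s:print(k,round(s["t"],2),s["eef_pos"].round(1) if hasattr(s["eef_pos"],"round") else s["eef_pos"],"F",np.round(s["force"],1),"w",round(s["grip_width"],1)))(sensors.read_state())
ctrl.gripper_to(60); print(ctrl.move_l(*lamp_pose(AZ0,T0,-1),vel=120,threshold=8)); S("down")
ctrl.gripper_to(0,force=25); S("grip")
if 15<sensors.read_state()["grip_width"]<25:
    for k in np.linspace(0,1,9)[1:]:
        ctrl.move_l(*lamp_pose(AZ0+k*(AZ1-AZ0),T0+k*(T1-T0),-1),vel=60); S("arc")
```

```text
False
down 3.16 [394.5 268.7 258.3] F [ 0.3 -0.2 -0.4] w 59.7
grip 3.76 [393.8 268.6 257.5] F [ 0.6 -0.5  0. ] w 0.1
```

Run:
```python
from h import *; from plant import ctrl,sensors,optics
p,d=optics.grab_frame("wrist"); q,_=optics.grab_frame("side"); np.savez("side1.npz",p=q,d=_,**optics.camera_params("side"))
a=cv2.resize(q[190:330,110:300],None,fx=2.1,fy=2.74); a=np.clip(a*1.5,0,255).astype(np.uint8)
cv2.imwrite("pics/m1.png",np.hstack([cv2.resize(p,(400,384)),a])[:,:,::-1])
```

```text
(no output)
```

View pics/m1.png

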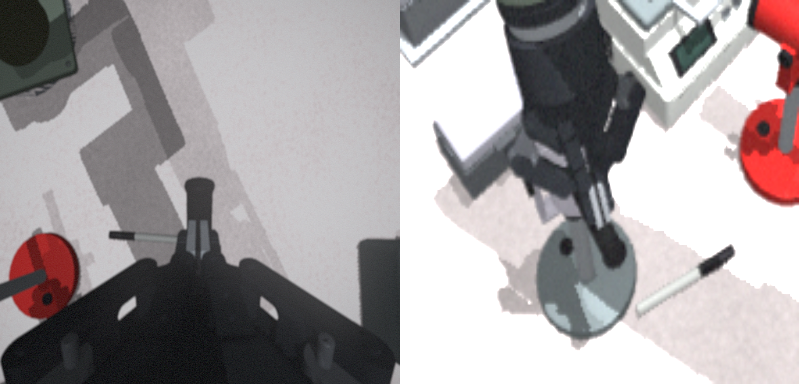

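The fingers have closed above the stub, which lies below the pads. I'll open, back off and re-measure its height.

Run:
```python
from h import *; from plant import ctrl,sensors,optics
ctrl.gripper_to(60); ctrl.move_l(*lamp_pose(AZ0,T0,-1,back=110),vel=200)
s=sensors.read_state(); cp=optics.camera_params("wrist"); E=np.eye(4); E[:3,:3]=s["eef_rot"]; E[:3,3]=s["eef_pos"]; W=np.linalg.inv(E@cp["T_tool_cam"])
p,d=optics.grab_frame("wrist"); np.savez("w2.npz",p=p,d=d,mtx=cp["mtx"],R=W[:3,:3],t=W[:3,3])
q,d=optics.grab_frame("top"); np.savez("top2.npz",p=q,d=d,**optics.camera_params("top"))
q,d=optics.grab_frame("side"); np.savez("side2.npz",p=q,d=d,**optics.camera_params("side"))
for n in ("w1","w2","side0","side2","top2"):
    c=load(n); X=cloud(c); g=c["p"].astype(int).max(2)
    m=(X[...,2]>150)&(X[...,2]<290)&(g<60)&(np.hypot(X[...,0]-395,X[...,1]-268)<60); Z=X[m]
    if len(Z)<20: print(n,len(Z)); continue
    mu=np.median(Z,0); dd=np.linalg.svd(Z-mu,full_matrices=False)[2][0]; print(n,len(Z),mu.round(1),dd.round(3))
    for r in (60,80,100,120):
        rr=-(X[...,:2]-P[:2])@[np.cos(AZ0),np.sin(AZ0)]; k=m&(abs(rr-r)<5); 
        if k.any(): print("   r",r,k.sum(),np.percentile(X[k][:,2],[10,50,90]).round())
print(s["t"])
```

```text
w1 650 [425.9 259.5 250.5] [ 0.903 -0.202 -0.379]
   r 60 117 [248. 251. 253.]
   r 80 66 [256. 259. 261.]
   r 100 23 [264. 266. 269.]
   r 120 9 [271. 272. 275.]
w2 391 [435.1 256.7 246.5] [ 0.908 -0.193 -0.371]
   r 60 64 [247. 250. 253.]
   r 80 22 [256. 258. 260.]
   r 100 1 [266. 266. 266.]
   r 120 2 [271. 272. 273.]
side0 350 [397.8 270.2 259.3] [-0.907  0.248  0.34 ]
   r 60 32 [244. 248. 251.]
   r 80 37 [253. 257. 260.]
   r 100 36 [262. 265. 268.]
   r 120 85 [259. 266. 273.]
side2 349 [396.  270.5 259.5] [-0.91   0.253  0.329]
   r 60 32 [245. 248. 251.]
   r 80 37 [252. 257. 259.]
   r 100 37 [261. 265. 267.]
   r 120 88 [259. 267. 273.]
top2 16
5.125
```

Run:
```python
from h import *; from plant import ctrl,sensors,optics
c=load("side1"); X=cloud(c); g=c["p"].astype(int).max(2)
m=(X[...,2]>120)&(X[...,2]<300)&(g<60)&(np.hypot(X[...,0]-395,X[...,1]-268)<70)
rr=-(X[...,:2]-P[:2])@[np.cos(AZ0),np.sin(AZ0)]
for r in (100,110,120,130,140): k=m&(abs(rr-r)<5); print(r,k.sum(),np.percentile(X[k][:,2],[5,50,95]).round() if k.any() else 0)
cp=optics.camera_params("wrist"); Ti=np.linalg.inv(cp["T_tool_cam"]); K=cp["mtx"]
for z in (-40,6,25): q=K@(Ti@[0,0,z,1])[:3]; print(z,(q/q[2]).round())
s=sensors.read_state(); print(np.array(s["eef_rot"]).round(3).tolist(), np.array(s["eef_pos"]).round(1), s["grip_width"])
p=cv2.hconcat([cv2.resize(load("w2")["p"],(400,384)),cv2.resize(load("side2")["p"][190:330,110:300],(400,384))]); cv2.imwrite("pics/m2.png",np.clip(p[:,:,::-1]*1.5,0,255).astype(np.uint8))
```

```text
100 38 [260. 265. 269.]
110 34 [266. 270. 274.]
120 88 [258. 267. 273.]
130 0 0
140 0 0
-40 [254. 262.   1.]
6 [254. 223.   1.]
25 [254. 212.   1.]
[[-0.894, 0.28, -0.351], [0.262, 0.96, 0.101], [0.365, -0.002, -0.931]] [428.7 257.9 352.7] 59.87810739603801
```

View pics/m2.png

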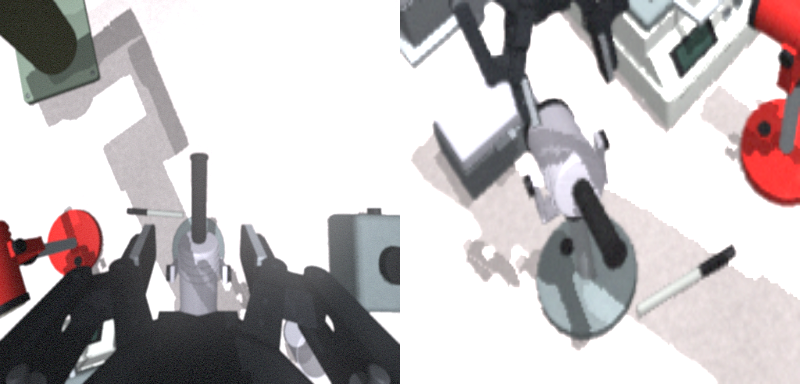

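The stub is unmoved in m2: side crop end at (612,250), wrist col 200, rows 155–235. So the fingers closed without getting around it. I'll probe its height with shut fingers.

Run:
```python
from h import *; from plant import ctrl,sensors
c=load("side2"); dd=-lamp_pose(AZ0,T0,-1)[1][:,0]
for r in (72,102,132): q=c["mtx"]@(c["R"]@(P-r*dd)+c["t"]); print(r,(q[:2]/q[2]).round(1))
ctrl.gripper_to(0,force=25); 
ctrl.move_l(lamp_pose(AZ0,T0,-1,back=50)[0],vel=200)
f0=np.array(sensors.read_state()["force"])
print(ctrl.move_l(lamp_pose(AZ0,T0,-1,back=20)[0],vel=40,threshold=1.0))
s=sensors.read_state(); p0,R=lamp_pose(AZ0,T0,-1,back=0); print("back",-(np.array(s["eef_pos"])-p0)@R[:,2],np.round(s["force"]-f0,2),s["grip_width"],s["t"])
```

```text
72 [201.7 266.7]
102 [207.5 275.2]
132 [213.6 284.2]
True
back 19.482262761029304 [-0.26 -0.17  0.55] -0.15031318046192035 7.0167
```

Run:
```python
from h import *; from plant import ctrl,sensors,optics
q,d=optics.grab_frame("side"); np.savez("side3.npz",p=q,d=d,**optics.camera_params("side"))
c=load("side3"); X=cloud(c)
rr=-(X[...,:2]-P[:2])@[np.cos(AZ0),np.sin(AZ0)]
s=sensors.read_state(); e=np.array(s["eef_pos"]); R=np.array(s["eef_rot"]); print(e.round(1), "tips",(e+25*R[:,2]).round(1))
im=np.clip(q[190:310,130:270].astype(float)*1.6,0,255).astype(np.uint8); im=cv2.resize(im,None,fx=5,fy=5,interpolation=cv2.INTER_CUBIC)
for z,col in ((0,(0,255,0)),(25,(255,255,0)),(-48,(0,255,255))):
    u=c["mtx"]@(c["R"]@(e+z*R[:,2])+c["t"]); u=u[:2]/u[2]; cv2.circle(im,(int((u[0]-130)*5),int((u[1]-190)*5)),5,col,2)
# depth at region near tips
for v in range(258,290,4): print(v,[f"{X[v,k,0]:.0f},{X[v,k,1]:.0f},{X[v,k,2]:.0f}" for k in range(200,220,4)])
cv2.imwrite("pics/s3.png",im[:,:,::-1])
```

```text
[397.9 266.7 270.2] tips [389.1 269.2 247. ]
258 ['402,271,308', '399,265,304', '398,257,296', '532,151,-1', '524,143,-2']
262 ['403,273,296', '397,268,296', '396,260,287', '524,159,-4', '514,153,-1']
266 ['400,276,287', '395,271,286', '521,177,-1', '515,168,-4', '506,161,-2']
270 ['409,272,254', '401,269,260', '396,263,259', '506,176,-4', '496,170,-0']
274 ['404,278,253', '394,275,263', '386,271,267', '383,265,262', '480,184,17']
278 ['502,221,18', '387,281,263', '378,278,271', '372,274,274', '470,192,20']
282 ['475,239,60', '487,221,15', '373,283,269', '368,278,268', '365,271,263']
286 ['473,243,46', '478,229,17', '369,287,264', '366,281,259', '454,208,18']
```

View pics/s3.png

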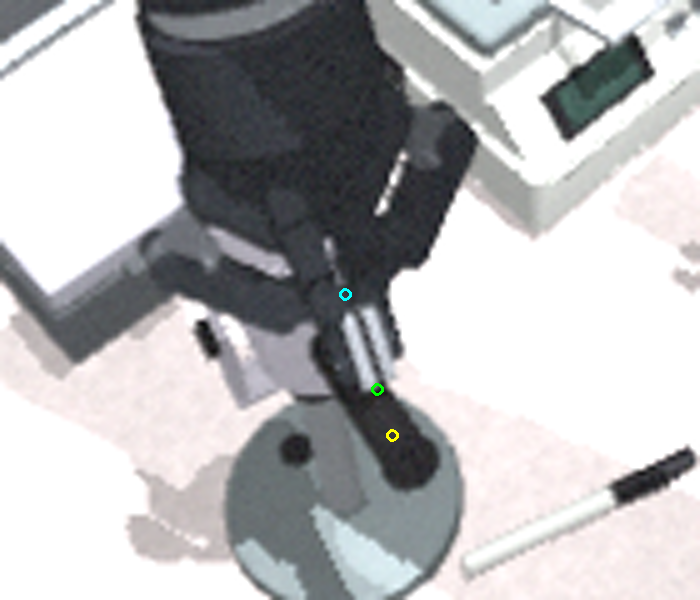

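The pads seem to end at about the TCP mark (377,388), above the stub, rather than 25 mm ahead of it. I'll measure the fingertips in tool coordinates with the wrist depth, and probe on by force.

Run:
```python
from h import *; from plant import ctrl,sensors,optics
cp=optics.camera_params("wrist"); T=cp["T_tool_cam"]
def tool():
    p,d=optics.grab_frame("wrist"); c=dict(d=d,mtx=cp["mtx"],R=T[:3,:3].T,t=-T[:3,:3].T@T[:3,3]); return p,cloud(c)
p,X=tool()
for v in range(160,275,6): print(v,[("%.0f,%.0f,%.0f"%tuple(X[v,u]))+"|%d"%p[v,u].max() for u in (240,248,260,268)])
p0,R=lamp_pose(AZ0,T0,-1,back=0)
for b in (17,14,11,8,5,2):
    hit=ctrl.move_l(p0-b*R[:,2],vel=40,threshold=4); s=sensors.read_state(); print(b,hit,(R.T@(np.array(s["eef_pos"])-p0)).round(1),(R.T@s["force"]).round(2))
    if hit: break
print(s["t"])
```

```text
160 ['-10,-21,288|172', '-9,-8,286|177', '-9,11,285|176', '-9,24,286|178']
166 ['-19,-21,282|176', '-19,-8,282|180', '-19,11,282|175', '-19,24,283|172']
172 ['-28,-21,280|179', '-28,-8,279|169', '-28,11,279|157', '-28,24,279|175']
178 ['28,-9,12|65', '28,-4,11|61', '28,4,12|60', '28,9,10|69']
184 ['24,-9,11|83', '26,-3,4|58', '26,4,4|67', '25,9,6|66']
190 ['-55,-21,267|144', '22,-4,6|62', '22,4,5|63', '21,9,9|63']
196 ['-65,-21,266|167', '18,-4,6|63', '18,4,6|58', '17,9,9|61']
202 ['-73,-21,260|165', '14,-4,7|58', '14,4,5|67', '13,9,7|58']
208 ['-82,-21,257|164', '10,-4,6|59', '10,4,5|62', '9,9,8|60']
214 ['-92,-21,255|163', '5,-4,7|59', '6,4,6|58', '5,9,10|58']
220 ['-100,-21,249|180', '1,-4,8|89', '2,4,5|84', '1,9,9|55']
226 ['-109,-21,247|170', '10,-3,-22|107', '10,3,-22|113', '-4,9,9|56']
232 ['6,-7,-21|88', '10,-3,-30|110', '11,3,-30|115', '7,7,-22|59']
238 ['11,-7,-37|108', '10,-3,-36|112', '10,3,-35|112', '6,7,-28|69']
244 ['11,-6,-43|110', '10,-3,-42|109', '11,3,-43|114', '11,6,-43|76']
250 ['11,-6,-48|93', '10,-3,-46|117', '10,3,-47|125', '10,6,-48|77']
256 ['12,-6,-55|42', '12,-3,-55|91', '11,2,-54|59', '13,5,-57|51']
262 ['12,-6,-60|41', '11,-2,-59|45', '12,2,-59|49', '10,5,-57|50']
268 ['12,-5,-64|35', '9,-3,-59|39', '11,2,-63|46', '12,5,-64|46']
274 ['12,-5,-67|29', '6,-3,-58|35', '8,2,-63|40', '11,5,-66|50']
17 False [  0.1  -0.1 -16.6] [-0.15 -0.09 -0.21]
14 False [  0.1  -0.1 -13.7] [-0.77 -0.64  0.68]
11 False [  0.1  -0.1 -10.7] [0.41 0.14 0.14]
8 False [ 0.1 -0.1 -7.7] [-0.22  0.3   0.24]
5 False [ 0.1 -0.1 -4.7] [-0.45  0.76 -0.38]
2 False [ 0.  -0.  -1.8] [ 0.38  0.42 -0.11]
8.6167
```

The wrist depth shows the fingertips at tool z ≈ -19, not +25. The shut fingers meet nothing at the stub's height, which agrees. The real grasp point is therefore about 38 mm behind the reported TCP, in the middle of the visible pads at z -19 to -50. I'll correct for that by going 44 mm deeper.

```bash
cat >> h.py <<'E'
GB=-38
from plant import ctrl,sensors,optics
def S(k):
    s=sensors.read_state(); print(k,round(s["t"],2),np.round(s["eef_pos"],1),"F",np.round(s["force"],1),"M",np.round(s["wrist_torque"],2),"w",round(s["grip_width"],1)); return s
E
python3 - <<'E'
from h import *
ctrl.move_l(lamp_pose(AZ0,T0,-1,back=35)[0],vel=200); ctrl.gripper_to(60)
print(ctrl.move_l(lamp_pose(AZ0,T0,-1,back=GB)[0],vel=100,threshold=6)); S("down")
ctrl.gripper_to(0,force=25); S("grip")
if 15<sensors.read_state()["grip_width"]<25:
    for k in np.linspace(0,1,9)[1:]:
        ctrl.move_l(*lamp_pose(AZ0+k*(AZ1-AZ0),T0+k*(T1-T0),-1,back=GB),vel=60); s=S("arc")
        if np.linalg.norm(s["force"])>25: break
E
```

```text
False
down 10.42 [379.1 273.2 217. ] F [ 0.7  0.2 -0.1] M [-0.03 -0.18  0.02] w 59.9
grip 10.86 [379.  273.2 216.9] F [1.3 0.5 1.4] M [-0.01 -0.24 -0.08] w 19.3
arc 11.19 [382.5 283.4 215.3] F [2.3 2.1 1.1] M [ 0.12 -0.41 -0.04] w 19.0
arc 11.53 [386.9 293.1 213.9] F [ 2.2  1.6 -0.2] M [ 0.13 -0.43 -0.07] w 18.8
arc 11.86 [392.2 302.4 212.6] F [ 2.7  2.2 -0.1] M [ 0.12 -0.41 -0.06] w 18.9
arc 12.19 [398.6 311.  211.3] F [2.1 1.7 1. ] M [ 0.12 -0.45  0.03] w 19.4
arc 12.53 [405.8 319.1 210. ] F [1.9 2.1 0.7] M [ 0.18 -0.37 -0.04] w 19.1
arc 12.86 [413.7 326.4 208.8] F [ 2.   2.4 -0.1] M [ 0.26 -0.37  0.03] w 19.3
arc 13.19 [422.4 332.8 207.5] F [1.9 3.3 0.7] M [ 0.3  -0.29 -0.  ] w 19.1
arc 13.53 [431.7 338.4 206.2] F [1.5 3.2 1. ] M [ 0.41 -0.28  0.12] w 19.3
```

Gripped at 19 mm and turned with small forces. I'll release, back off and check the aim.

Run:
```python
from h import *
ctrl.gripper_to(60); ctrl.move_l(lamp_pose(AZ1,T1,-1,back=60)[0],vel=200)
s=S("up"); cp=optics.camera_params("wrist"); E=np.eye(4); E[:3,:3]=s["eef_rot"]; E[:3,3]=s["eef_pos"]; W=np.linalg.inv(E@cp["T_tool_cam"])
p,d=optics.grab_frame("wrist"); np.savez("w4.npz",p=p,d=d,mtx=cp["mtx"],R=W[:3,:3],t=W[:3,3])
q,d=optics.grab_frame("side"); np.savez("side4.npz",p=q,d=d,**optics.camera_params("side"))
q,d=optics.grab_frame("top"); np.savez("top4.npz",p=q,d=d,**optics.camera_params("top"))
h=np.array([np.cos(AZ1),np.sin(AZ1)]); l=np.array([-h[1],h[0]])
print("want az",np.degrees(AZ1),"T",T1)
for n in ("w4","side4","top4"):
    c=load(n); X=cloud(c); g=c["p"].astype(int).max(2); rr=-(X[...,:2]-P[:2])@h; ll=(X[...,:2]-P[:2])@l
    m=(X[...,2]>200)&(X[...,2]<275)&(g<70)&(rr>55)&(rr<128)&(abs(ll)<22); Z=X[m]; print(n,len(Z),"lateral",np.percentile(ll[m],[5,50,95]).round(1))
    for r in (60,75,90,105,120):
        k=m&(abs(rr-r)<6)
        if k.sum()>4: print("  r",r,k.sum(),"top z",np.percentile(X[k][:,2],[50,90]).round(1),"want",round(215+r*np.tan(T1)+10/np.cos(T1),1),"lat",np.percentile(ll[k],[5,95]).round(1))
im=cv2.hconcat([cv2.resize(load("top4")["p"][110:270,110:310],(400,320)),cv2.resize(load("w4")["p"],(400,320))]); cv2.imwrite("pics/m4.png",np.clip(im[:,:,::-1]*1.4,0,255).astype(np.uint8))
```

```text
up 14.63 [443.8 314.6 299.5] F [ 0.2 -0.8 -0.5] M [-0.13 -0.01 -0.02] w 59.9
want az -61.85021199958904 T 0.2745059586491003
w4 1338 lateral [-7.7  0.2  8.3]
  r 60 287 top z [242.3 244.7] want 242.3 lat [-7.8  9.5]
  r 75 303 top z [246.9 249.3] want 246.5 lat [-7.2  8.4]
  r 90 300 top z [251.4 253.6] want 250.7 lat [-7.   7.5]
  r 105 165 top z [254.9 257.3] want 255.0 lat [-7.6  8. ]
  r 120 36 top z [257.7 261.2] want 259.2 lat [-9.   7.8]
side4 331 lateral [-9.2 -3.   5.6]
  r 60 39 top z [239.8 241.8] want 242.3 lat [-9.   5.3]
  r 75 47 top z [243.9 246.9] want 246.5 lat [-8.9  4.8]
  r 90 47 top z [248.4 251. ] want 250.7 lat [-9.1  5.7]
  r 105 53 top z [252.9 254.9] want 255.0 lat [-9.1  4.9]
  r 120 71 top z [257.1 260.6] want 259.2 lat [-9.9  6.2]
top4 47 lateral [-8.6 -4.9  2.8]
  r 60 21 top z [241.9 246. ] want 242.3 lat [-7.7  4.7]
  r 120 16 top z [261.4 263.8] want 259.2 lat [-8.7  0.9]
```

View pics/m4.png

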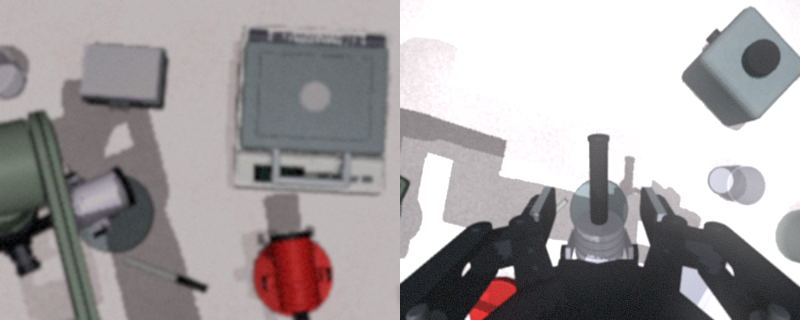

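Lamp aim agrees with the target line to about 1°: lateral error is about 0–3 mm over 130 mm, and heights are within 3 mm. In the top view the barrel at (100,200) points at the port (315,95). Next I check clearances for the lid approach.

Run:
```python
from h import *
c=load("side0");X=cloud(c)
for n in ("side0","top0"):
    c=load(n);X=cloud(c);p=c["p"].astype(int); m=(p[...,0]>60)&(p[...,1]<45)&(X[...,2]>150)&(abs(X[...,1]+40)<90); print(n,"red head",np.percentile(X[m],[1,99],axis=0).round().tolist())
    m=(np.hypot(X[...,0]-455,X[...,1]+45)<45)&(X[...,2]>170)&(X[...,2]<290); print("  any",np.percentile(X[m],[1,99],axis=0).round().tolist())
A=[];b=[]
for r in (420,520,620):
  for z in (150,300):
    q=ctrl.solve_ik([r,0,z],np.diag([1.,-1,-1]))
    for lean in (-.3,0,.3):
        R=np.stack([np.cross([0,-1,0],-np.array([np.sin(lean),0,np.cos(lean)])),[0,-1,0],-np.array([np.sin(lean),0,np.cos(lean)])],1)
        q=ctrl.solve_ik([r,0,z],R)
        if q is None or abs(q[3])>.12: continue
        q=np.array(q); s2,s23,s235=q[1],q[1]+q[2],q[1]+q[2]+q[4]
        A+= [[1,0,np.sin(s2),np.sin(s23),np.sin(s235),np.cos(q[0])*0],[0,1,np.cos(s2),np.cos(s23),np.cos(s235),0]]; b+=[np.sqrt(max(r*r-85**2,0)),z]
x,res,*_=np.linalg.lstsq(np.array(A)[:,:5],np.array(b),rcond=None); print("a,h,L1,L2,Lt",x.round(),"res",np.abs(np.array(A)[:,:5]@x-b).max().round(1))
for l in (0,.1):
  for th in (0,.64,.76):
    q=ctrl.solve_ik(*lid_pose(th,l,1,GB)); print(l,th,lid_pose(th,l,1,GB)[0].round(),None if q is None else np.round(q,2))
    if q is not None: print("   wrist z",x[1]+x[2]*np.cos(q[1])+x[3]*np.cos(q[1]+q[2]),"elbow r,z",x[0]+x[2]*np.sin(q[1]),x[1]+x[2]*np.cos(q[1]))
```

```text
side0 red head [[349.0, -70.0, 166.0], [439.0, 5.0, 242.0]]
  any [[412.0, -47.0, 225.0], [449.0, -3.0, 243.0]]
top0 red head [[351.0, -73.0, 169.0], [440.0, 3.0, 247.0]]
  any [[412.0, -56.0, 222.0], [453.0, -5.0, 246.0]]
a,h,L1,L2,Lt [-12. 202. 435. 498. 317.] res 22.5
0 0 [525. -56. 100.] [-0.27  0.24  1.77 -0.    1.13 -0.23]
   wrist z 411.9681817404961 elbow r,z 92.31253311062667 624.1728813787929
0 0.64 [555. -57. 228.] [-0.2   0.62  1.09 -0.11  2.06 -0.18]
   wrist z 485.8851493560561 elbow r,z 242.3904083622735 554.8493238272589
0 0.76 [569. -58. 248.] [-0.19  0.73  0.93 -0.13  2.23 -0.19]
   wrist z 482.90356096361336 elbow r,z 277.64714265185074 526.5691543738513
0.1 0 [521. -56. 100.] [-0.26  0.3   1.7  -0.02  1.24 -0.21]
   wrist z 411.34115780583795 elbow r,z 116.3411620789314 617.5202897630854
0.1 0.64 [552. -57. 230.] [-0.2   0.69  1.02 -0.13  2.16 -0.19]
   wrist z 468.29665872311546 elbow r,z 264.03859820390164 538.2057704153847
0.1 0.76 [567. -58. 251.] [-0.19  0.79  0.87 -0.15  2.33 -0.2 ]
   wrist z 462.87361241622295 elbow r,z 297.13560514836684 508.0856344973278
```

Run:
```python
from h import *
e=np.array(sensors.read_state()["eef_pos"]); ctrl.gripper_to(40); ctrl.move_l(e+[0,0,70],vel=250)
p,R=lid_pose(0,0,1,50); ctrl.move_ptp(p+[0,0,90],R); ctrl.move_l(p,vel=150)
s=S("hover"); cp=optics.camera_params("wrist"); E=np.eye(4); E[:3,:3]=s["eef_rot"]; E[:3,3]=s["eef_pos"]; W=np.linalg.inv(E@cp["T_tool_cam"])
im,d=optics.grab_frame("wrist"); c=dict(p=im,d=d,mtx=cp["mtx"],R=W[:3,:3],t=W[:3,3]); np.savez("w5.npz",**c); X=cloud(c)
b=lid_pose(0,0,1,0)[0]; print("pred bar",b.round(1))
m=(X[...,2]>128)&(X[...,2]<150)&(abs(X[...,0]-b[0])<22)&(abs(X[...,1]-b[1])<60)
for y in (-95,-80,-65,-50,-35,-20): k=m&(abs(X[...,1]-y)<6); print(y,k.sum(),np.percentile(X[k],[5,50,95],axis=0)[:,[0,2]].round(1).tolist() if k.any() else "")
out=im[:,:,::-1].copy(); 
for dy in (-40,0,40):
    q=c["mtx"]@(c["R"]@(b+[0,dy,6])+c["t"]); q=q[:2]/q[2]; cv2.circle(out,(int(q[0]),int(q[1])),3,(0,255,0),1)
cv2.imwrite("pics/w5.png",out)
```

```text
hover 17.72 [525.4 -56.1 188.9] F [-0.1  0.3  0.3] M [ 0.03 -0.01 -0.01] w 40.0
pred bar [524.6 -56.2 138. ]
-95 185 [[518.6, 140.9], [523.7, 143.5], [529.1, 145.0]]
-80 198 [[519.1, 140.7], [524.2, 143.6], [529.6, 145.0]]
-65 216 [[519.2, 139.4], [524.7, 143.4], [530.1, 145.0]]
-50 220 [[520.0, 140.0], [525.4, 143.5], [530.7, 145.1]]
-35 241 [[520.7, 139.5], [526.5, 143.4], [532.0, 144.9]]
-20 260 [[521.5, 139.9], [526.8, 143.5], [532.4, 145.1]]
```

View pics/w5.png

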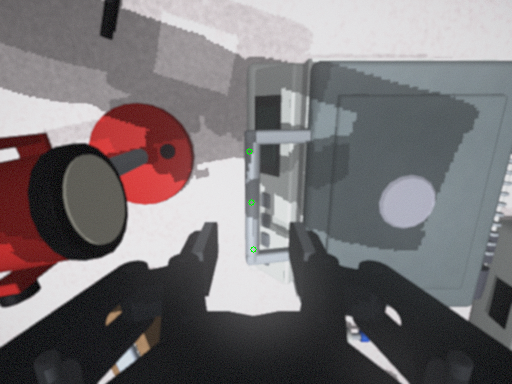

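The bar is found at x=525.1 for y=-56 (predicted 524.6), top z 143.5–145. In the picture the bar is at col 251, rows 135–257, with the fingers astride at cols 215 and 290. Next: grip and lift.

Run:
```python
from h import *
print(ctrl.move_l(lid_pose(0,0,1,GB)[0],vel=80,threshold=8)); S("down")
ctrl.gripper_to(0,force=40); s=S("grip")
if 9<s["grip_width"]<15:
    for th in np.arange(.07,.77,.0766):
        ctrl.move_l(*lid_pose(th,0,1,GB),vel=60); s=S("%.3f"%th)
        if np.linalg.norm(s["force"])>20: break
```

```text
False
down 19.02 [525.2 -56.4 100.7] F [-0.1  0.2  1.2] M [-0.03 -0.    0.03] w 40.2
grip 19.38 [524.6 -56.3 100.4] F [-1.9 -0.1  3.2] M [-0.    0.22  0.02] w 10.7
0.070 19.77 [523.7 -56.3 113.9] F [-0.9 -0.9 -1.7] M [-0.11 -0.   -0.01] w 10.8
0.147 20.19 [523.9 -56.3 129.8] F [-1.3 -0.5  0.5] M [-0.12  0.07  0.05] w 10.6
0.223 20.61 [525.4 -56.3 145.8] F [-2.1 -0.2 -0.4] M [-0.08  0.17  0.08] w 10.6
0.300 21.02 [528.2 -56.4 161.6] F [-2.4 -1.   0.5] M [-0.17  0.15  0.02] w 10.9
0.376 21.44 [532.2 -56.6 177.2] F [-3.2 -0.5  0. ] M [-0.16  0.25  0.06] w 10.6
0.453 21.86 [537.4 -56.8 192.5] F [-3.9 -0.8  1.6] M [-0.11  0.34  0.09] w 10.8
0.530 22.27 [543.7 -57.1 207.4] F [-4.4 -0.3  2.4] M [-0.13  0.42  0.11] w 11.0
0.606 22.69 [551.2 -57.4 221.7] F [-3.7 -1.1  3.1] M [-0.13  0.51  0.08] w 10.9
0.683 23.11 [559.8 -57.7 235.4] F [-3.8 -0.6  4.4] M [-0.09  0.53  0.09] w 10.5
0.759 23.52 [569.4 -58.1 248.4] F [-3.5 -0.1  3.6] M [-0.07  0.57  0.12] w 10.4
```

```bash
cat >> h.py <<'E'
def lidangle():
    for n in ("side","top"):
        p,d=optics.grab_frame(n); c=dict(p=p,d=d,**optics.camera_params(n)); np.savez(n+"_lid.npz",**c); X=cloud(c)
        m=(X[...,2]>150)&(X[...,2]<265)&(X[...,0]>595)&(X[...,0]<745)&(abs(X[...,1]+62)<95); Z=X[m]; 
        if len(Z)<60: print(n,len(Z)); continue
        rng=np.random.default_rng(0); best=None
        for _ in range(300):
            a=Z[rng.choice(len(Z),3,False)]; v=np.cross(a[1]-a[0],a[2]-a[0]); L=np.linalg.norm(v)
            if L<500: continue
            k=abs((Z-a[0])@(v/L))<4
            if best is None or k.sum()>best.sum(): best=k
        Q=Z[best]; v=np.linalg.svd(Q-Q.mean(0),full_matrices=False)[2][2]; v*=np.sign(v[2]); print(n,len(Z),best.sum(),"n",v.round(3),"angle",np.arctan2(np.hypot(*v[:2]),v[2]).round(3))
E
python3 - <<'E'
from h import *
lidangle(); S("")
E
```

```text
side 535 359 n [ 0.66  -0.014  0.751] angle 0.721
top 586 487 n [ 0.675 -0.026  0.737] angle 0.742
 23.62 [569.3 -58.1 248.3] F [-3.7 -2.2  4.1] M [-0.08  0.4   0.07] w 10.9
```

Cameras say 0.72–0.74 and kinematics 0.76, so it's only just past balance. I'll go a touch further, then ease back.

Run:
```python
from h import *
ctrl.move_l(*lid_pose(.785,0,1,GB),vel=30); ctrl.hold(.3); S("top"); lidangle()
for th in (.74,.695,.65): ctrl.move_l(*lid_pose(th,0,1,GB),vel=30); S(th)
ctrl.hold(.5); lidangle(); S("end")
im=cv2.hconcat([cv2.resize(load(n)["p"],(400,300)) for n in ("side_lid","top_lid")]); cv2.imwrite("pics/end.png",np.clip(im[:,:,::-1]*1.3,0,255).astype(np.uint8))
```

```text
top 24.25 [572.7 -58.2 252.4] F [-3.5 -0.4  4.5] M [-0.1   0.47  0.09] w 10.5
side 472 285 n [ 0.681 -0.004  0.733] angle 0.749
top 594 484 n [ 0.687 -0.027  0.726] angle 0.758
0.74 24.82 [566.7 -58.  245.1] F [-4.2  0.   4.4] M [-0.05  0.5   0.07] w 10.5
0.695 25.28 [561.2 -57.8 237.5] F [-3.9 -0.3  4.9] M [-0.07  0.65  0.08] w 10.6
0.65 25.75 [556.  -57.5 229.6] F [-4.6 -1.8  4.5] M [-0.06  0.77  0.06] w 10.9
side 759 609 n [ 0.574 -0.016  0.818] angle 0.612
top 478 389 n [ 0.577 -0.098  0.811] angle 0.625
end 26.35 [556.  -57.5 229.7] F [-5.5 -1.8  5.3] M [-0.07  0.74  0.07] w 10.3
```

View pics/end.png

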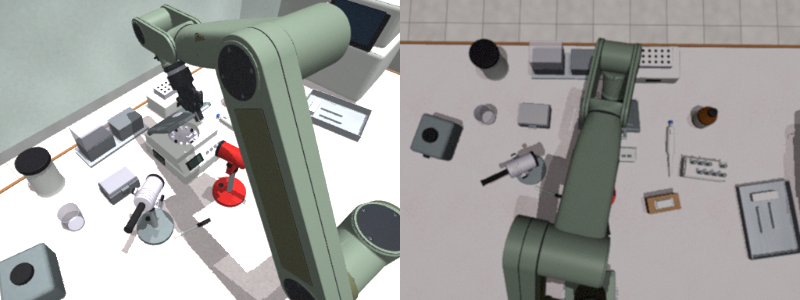

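The lid is held open with the rotor visible at (180,135). The lamp at (150,190) points at the centrifuge, and the other objects look undisturbed. Handing in.

Run:
```python
from h import *
ctrl.finish_job(); S("done")
```

```text
the job is handed in; nothing more can be done
the job is handed in; nothing more can be done
```

The job is handed in, with the arm still holding the lid open a few degrees below its balance point. All of it took about 26 s of the 48 s.

- **Lamp:** I turned and tilted the grey lamp by its rear stub until it pointed at the bowl point under the middle of the lid. Afterwards the stub lay within about 3 mm of the intended line, so the aim is good to about 1°.
- **Lid:** I gripped the handle and lifted to about 0.75–0.76 by the cameras (0.785 by the arm's position), past the 0.70 balance point. I then eased it back slowly. It is held at 0.61–0.63 by the cameras and 0.65 by the arm, about 3–5° below balance. Grip width is 10–11 mm on the 12 mm bar. The force on the tool is steady at about 8 N.

**Checks that failed or disagreed:**
- **First lamp grasp:** It closed above the stub on nothing, and the stub did not move. The wrist depth showed the fingertips about 44 mm farther back than `ctrl.tcp_to_tips` says. I corrected for that, and both later grasps worked first time.
- **Lid angle:** The cameras and the arm disagree by 0.02–0.04 rad. Both put the lid first above and then below the balance point.
- **Balance point:** I did not see it in the force readings, because a few newtons of strain in the grip hid it.
- **Other things on the bench:** The final pictures show nothing disturbed, but I did not measure the bystanders or re-measure the lamp at the end. The red lamp was not touched.

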